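# Hold the washed basket over the drip pan

## Task

Take the steel basket of washed nuts off its double hook, carry it over the green divider without knocking against it, and hold it still over the drip pan on the other side to drain: centred and level, its long sides parallel to the pan's, its underside about two centimetres above the pan's rim and touching nothing. Spill no nuts and leave the valve block, the gear pump and the brush where they are. Finish while still holding the basket there in the gripper; do not set it down or let go.

Things in the scene. Friction and masses are not known exactly. Their poses are not given: they have to be found in the camera images.
- basket: open basket of perforated steel, 90 (its x) x 140 (its y) x 45 mm high, about 0.4 kg loaded; rigid bow handle: 10 mm round uprights at the middles of the short ends carry a level 10 mm bar, 132 mm long along y, axis 130 mm above the underside. Origin: centre of the underside, z up. It starts hung by the bar on the double hook, underside 105 mm above the deck, axes parallel to the hook stand's
- basket_grip (a point): middle of the handle bar, 130 mm straight above the basket's origin, where a black grip 14 (basket x) x 50 (basket y) x 18 mm high sits; axes as the basket's
- hook_stand: fixed steel post carrying a double hook. Origin: on the deck straight below the hung basket's bar; z up, prongs point to its -x, bar along its y. Post and cross plate stand behind the bar: 130 mm wide (y), front face at x = 92 mm, 249 mm high; foot plate 180 mm wide, x = 40 to 170 mm
- hook_seat (a point): middle of the hung bar's axis, 235 mm above the stand's origin, axes as the stand's. Two 8 mm prongs at y = +42 and -42 mm pass under the bar; their tips turn up in front of it, ending at x = -22 mm, 12 mm above this point. Raise the bar 25 to 65 mm, then draw it at least 75 mm to -x before going higher: the basket's back wall would hit the prongs from below
- drip_pan: fixed shallow open steel pan with a black sieve inside, 156 (its x) x 216 (its y, the long way) mm outside, walls 4 mm thick, rim 30 mm above the deck. Origin: centre of the underside, on the deck; z up. It stands on the other side of the divider from the hook stand
- divider: fixed green upright plate between the two halves of the deck, 600 mm long (its x, parallel to world x), 16 mm thick (its y), 140 mm high. Origin: centre of its foot on the deck
- nut_a: hex nut, 38 mm over the corners, 20 mm high, lying flat in the basket; origin: centre of its underside
- nut_b: hex nut, 32 mm over the corners, 28 mm high, lying in the basket; origin: centre of its underside
- valve_block: bystander: aluminium hydraulic block 100 x 68 x 88 mm high on the deck beside the divider; origin: centre of the underside
- gear_pump: bystander: gear pump body 110 x 64 mm, 105 mm high with its shaft up, on the deck beside the divider; origin: centre of the underside
- wash_brush: bystander: black wash brush 210 mm long (along its x) lying on the deck, 44 mm thick; origin: on the deck under its middle
Not all that is in view belongs to the job. What is meant by the basket is not blue, and is the larger of those in its own colour.

How it is judged:
By the outcome, as a careful person would: the job done as asked, in the order asked, and still so for the second after the job is handed in, while the arm keeps its last pose, push and grip.
It also fails if it takes over 51 s, if anything falls off the work surface, if the arm or the gripper's body presses on something with over 40 N, if the wrist force passes 120 N, or if a joint passes its speed limit or range.

## Robot

A 6-joint arm with a two-finger parallel gripper is mounted at the origin on the work surface. World frame = base frame: x ahead of the robot, y to its left, z up, the work surface at z = 0. Lengths are in m, angles in rad, forces in N, time in s.
With the tool pointing down it reaches from about 0.375 to 0.975 m from the base axis. Payload 3.8 kg.
Tool frame: the origin (TCP) lies midway between the tips of the shut fingers; the grasp point (between the pads) lies 19 mm behind it; x points along the fingers, y is the direction in which the jaws open and shut, and the axes are right-handed (so a half turn about x gives the same grasp; the last joint's range is limited). The gripper opens to 88 mm and grips with 3 to 60 N. Pads are 18 mm wide; open, the fingers measure 123 mm over their backs; the gripper's body (75 mm by 187 mm) begins 45 mm behind the grasp point.
Start: joints at [-1.172, 0.264, 1.604, -0, 1.274, -0.037], TCP at [0.285, -0.612, 0.202] pointing down, gripper open.
Joint ranges: [-2.63, 2.63], [-0.94, 2.18], [0.31, 2.57], [-1.31, 4.45], [0, 2.66], [-2.55, 2.55]. Speed limits (rad/s): [2.57, 2.57, 3.14, 3.14, 3.14, 3.14].

## Interface

Orientations are given as a rotation vector (axis times angle).
In Python, from cell import manip, inverse_kinematics, cams, order gives the robot as it stands. Calls block until the motion is done:
- manip.move_pose(position, orientation): joint-space move of the TCP to a pose.
- manip.move_linear(position, rate=0.15, rot=None): straight line of the TCP; rot=None keeps the orientation; rate is the mean speed in m/s.
- manip.set_joints(angles): joint-space move.
- manip.set_gripper(opening, force=None): finger opening in m; force is the grip in N (None keeps the last); returns when the fingers have stopped.
- manip.dwell(seconds).
- inverse_kinematics(position, orientation): joint angles nearest the present ones, or None.
- manip.state(): the state.
- cams.capture(name): name is "scene" or "top" or "wrist"; returns a dict with "image" (420x560x3 uint8, blue, green, red), "z_map" (420x560 float32, m along the optical axis (not along the pixel's ray), 0 where there is no reading), "intrinsics" (3x3 intrinsics, pixels), "k1" (the pictures are not rectified: a ray, as slopes to the right and down, at radius r is drawn at 1 + k1 r^2 times it, then the intrinsics apply), "position" and "orientation" of the camera in the world; the wrist camera has in their place "T_tool_cam" (4x4, takes a point from camera to tool coordinates, whose origin is the TCP and whose axes are the tool frame's). Camera axes: x right, y down, z forward; pixel columns grow to the right and rows downward; lengths in m; the calibration is good to about 2 mm. A picture is of the moment at which its call begins: read the wrist's pose just before it.
A pose or a line that the arm cannot do raises manip.IKError and nothing moves.
- order.close_job(): hands the job in, once; it reports no verdict.
The state is a dict: "clock": time; "joint_pos": joint angles; "joint_velocities": joint speeds; "tau": joint torques, N m; "tool_pos": TCP position; "tcp_rot": TCP orientation; "contact_force": force on the tool from outside, world axes, zero at the start; "moment": the same for the moment, N m; "gripper_width": finger opening in m.
Only numpy, scipy, OpenCV 4.12 (cv2) and the standard library are available. Lean on these libraries where they do the work, as an engineer would, in place of code of your own. Each camera call takes 0.05 s, during which the arm holds its last target.

## Working session

There is one attempt and no reset: what is moved stays moved. The work goes in short steps, each a Python script; the robot and the scene stay as the last script left them, time stands still between calls to the robot, and variables do not carry over. Pictures are saved under pics/ and viewed, and the job is handed in when it is done.

```bash
ls; mkdir -p pics; python3 - <<'E'
from cell import manip,cams
import cv2,numpy as np,pickle
d={}
for n in ["scene","top","wrist"]:
    c=cams.capture(n); d[n]=c
    cv2.imwrite(f"pics/{n}0.png",c["image"])
    print(n,c["intrinsics"].tolist() if hasattr(c["intrinsics"],'tolist') else c["intrinsics"],c["k1"],c.get("position"),c.get("orientation"))
print(d["wrist"]["T_tool_cam"])
pickle.dump(d,open("d0.pkl","wb"))
s=manip.state();print(s)
E
```

```text
pics
scene [[433.39258971072724, 0.0, 279.7041627626714], [0.0, 433.39258971072724, 208.5324394142333], [0.0, 0.0, 1.0]] -0.02073967794628931 [ 1.02153179 -0.29751193  1.25461987] [-2.22268902 -1.52136574  0.41250381]
top [[441.28683484125514, 0.0, 282.66905589906986], [0.0, 441.28683484125514, 214.7994613198555], [0.0, 0.0, 1.0]] 0.028490376137585007 [ 0.28185847 -0.08647538  1.59550542] [-2.18532739  2.14195345 -0.13102098]
wrist [[294.48017301395197, 0.0, 280.07224064662876], [0.0, 294.48017301395197, 207.3466588069139], [0.0, 0.0, 1.0]] 0.0020895813779178585 None None
[[ 2.46591265e-05 -2.94115517e-01  9.55769879e-01 -1.81741556e-01]
 [ 9.99999991e-01  1.35441666e-04  1.58786857e-05  1.37140213e-03]
 [-1.34121233e-04  9.55769870e-01  2.94115518e-01 -7.61501233e-02]
 [ 0.00000000e+00  0.00000000e+00  0.00000000e+00  1.00000000e+00]]
{'clock': 0.15, 'joint_pos': array([-1.17189440e+00,  2.64574404e-01,  1.60505342e+00,  4.36428972e-06,
        1.27368885e+00, -3.68811751e-02]), 'joint_velocities': array([ 0.00024916, -0.00083727, -0.00255432, -0.00125573, -0.00065759,
       -0.00024571]), 'tau': array([ 1.52323268e-03, -5.02848601e+01, -3.57468045e+01,  7.29223550e-02,
        2.49125512e-02, -9.44643966e-05]), 'tool_pos': array([ 0.28470635, -0.61134866,  0.20128162]), 'tcp_rot': array([ 1.98064894,  0.44031731, -1.98127032]), 'contact_force': array([-0.0960703 ,  0.18185613,  0.00539207]), 'moment': array([-0.00274846,  0.01590413, -0.02443547]), 'gripper_width': 0.08800707914259984}
```

View pics/scene0.png

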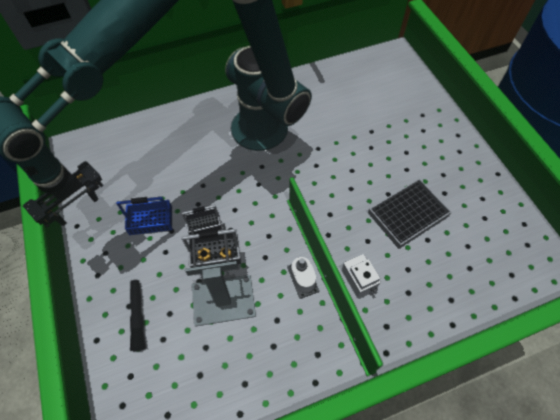

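View pics/top0.png

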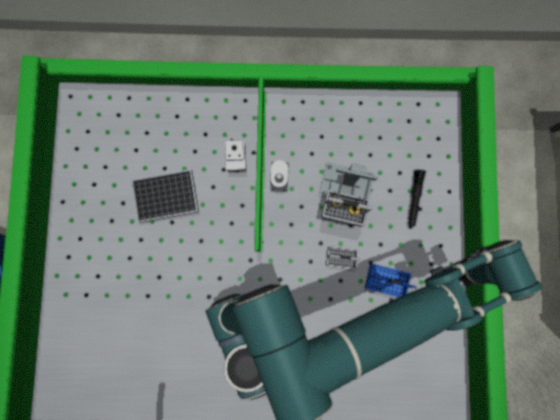

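View pics/wrist0.png

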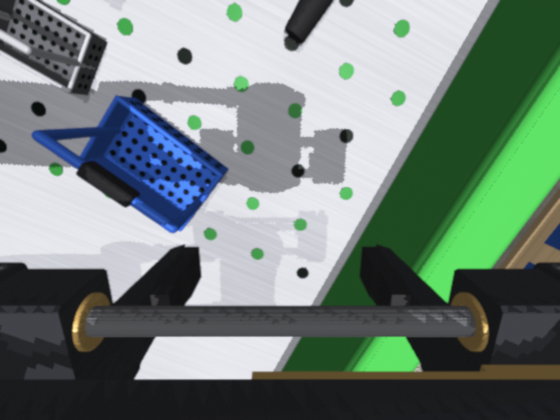

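The candidates are three baskets:
- the blue one, top (388,281)
- a small steel one, top (341,258) / scene (203,220)
- the steel one hung on the hook with nuts in it, top (345,207) / scene (213,248)

The hung one fits: it isn't blue, and it's the larger of the two steel ones. I'll confirm that in an enlarged crop.

```bash
cat > h.py <<'E'
import numpy as np,cv2,pickle
from scipy.spatial.transform import Rotation as R
def undist(c,uv):
    K=c["intrinsics"];uv=np.atleast_2d(np.asarray(uv,float))
    p=np.c_[(uv[:,0]-K[0,2])/K[0,0],(uv[:,1]-K[1,2])/K[1,1]]
    q=p.copy()
    for _ in range(20): q=p/(1+c["k1"]*(q**2).sum(1,keepdims=True))
    return q
def camT(c,tool=None):
    if "position" in c and c["position"] is not None: 
        return R.from_rotvec(c["orientation"]).as_matrix(),np.asarray(c["position"])
    T=np.eye(4);T[:3,:3]=R.from_rotvec(tool[1]).as_matrix();T[:3,3]=tool[0];T=T@c["T_tool_cam"]
    return T[:3,:3],T[:3,3]
def onplane(c,uv,z,tool=None):
    q=undist(c,uv);Rm,t=camT(c,tool);d=np.c_[q,np.ones(len(q))]@Rm.T
    return t+d*((z-t[2])/d[:,2])[:,None]
def cloud(c,tool=None):
    h,w=c["z_map"].shape;v,u=np.mgrid[:h,:w]
    q=undist(c,np.c_[u.ravel(),v.ravel()]);Rm,t=camT(c,tool)
    z=c["z_map"].ravel();P=(np.c_[q,np.ones(len(q))]*z[:,None])@Rm.T+t
    P[z==0]=np.nan
    return P.reshape(h,w,3)
def proj(c,P,tool=None):
    Rm,t=camT(c,tool);p=(np.atleast_2d(P)-t)@Rm;q=p[:,:2]/p[:,2:]
    q=q*(1+c["k1"]*(q**2).sum(1,keepdims=True));K=c["intrinsics"]
    return np.c_[q[:,0]*K[0,0]+K[0,2],q[:,1]*K[1,1]+K[1,2]]
E
python3 - <<'E'
from h import *
d=pickle.load(open("d0.pkl","rb"))
a=cv2.resize(d["scene"]["image"][190:340,170:330],None,fx=4,fy=4,interpolation=cv2.INTER_CUBIC)
cv2.imwrite("pics/cropS.png",a)
a=cv2.resize(d["top"]["image"][155:275,305:435],None,fx=5,fy=5,interpolation=cv2.INTER_CUBIC)
cv2.imwrite("pics/cropT.png",a)
for n in("scene","top"):
    P=cloud(d[n])
    for uv in ([(213,262),(203,220),(409,212),(150,280)] if n=="scene" else [(345,207),(341,258),(165,195),(351,180),(300,120)]):
        print(n,uv,P[uv[1],uv[0]].round(3))
E
```

```text
scene (213, 262) [ 0.523 -0.315  0.146]
scene (203, 220) [ 0.303 -0.305 -0.002]
scene (409, 212) [0.526 0.335 0.007]
scene (150, 280) [ 0.444 -0.515 -0.001]
top (345, 207) [ 0.487 -0.303  0.107]
top (341, 258) [ 0.316 -0.305 -0.001]
top (165, 195) [0.53  0.335 0.012]
top (351, 180) [ 0.579 -0.323  0.113]
top (300, 120) [ 0.825 -0.15  -0.   ]
```

View pics/cropS.png

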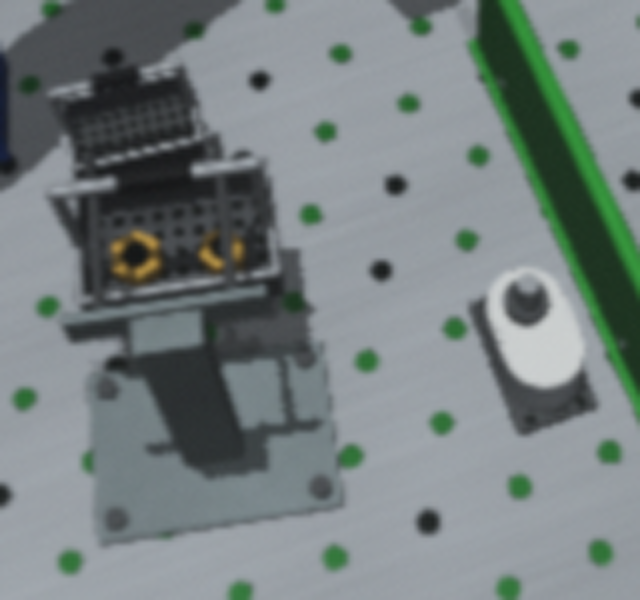

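View pics/cropT.png

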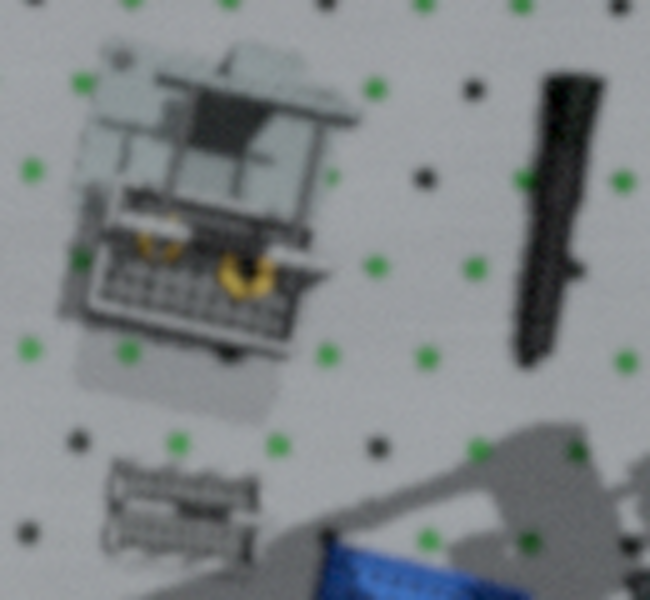

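The crops confirm it. The hung steel basket holds the two golden nuts and has prongs under its bar. The other steel basket is smaller and stands on the deck in front of it. Next I'll measure the bar, stand, pan, divider and bystanders.

```bash
python3 - <<'E'
from h import *
d=pickle.load(open("d0.pkl","rb"))
for n in("scene","top"):
    c=d[n];P=cloud(c);X,Y,Z=P[...,0],P[...,1],P[...,2]
    hsv=cv2.cvtColor(c["image"],cv2.COLOR_BGR2HSV)
    reg=(X>.40)&(X<.72)&(Y>-.45)&(Y<-.2)
    for lo,hi in((.215,.262),(.135,.165),(.24,.26)):
        m=reg&(Z>lo)&(Z<hi);Q=P[m]
        print(n,lo,hi,len(Q),Q.min(0).round(3),Q.max(0).round(3))
    m=reg&(Z>.215)&(Z<.27)
    v,u=np.nonzero(m)
    # image of heights
    hm=np.clip(np.nan_to_num(Z)/.27*255,0,255).astype(np.uint8)
    cv2.imwrite(f"pics/h_{n}.png",cv2.applyColorMap(hm,cv2.COLORMAP_JET))
    # pan
    reg=(X>.35)&(X<.75)&(Y>.15)&(Y<.5)
    for lo,hi in((.02,.04),(.004,.02)):
        Q=P[reg&(Z>lo)&(Z<hi)]
        print("pan",len(Q),Q.min(0).round(3),Q.max(0).round(3),cv2.minAreaRect(Q[:,:2].astype(np.float32)*1000))
    g=(hsv[...,0]>50)&(hsv[...,0]<75)&(hsv[...,1]>120)&(Z>.1)&(Z<.16)&(abs(Y)<.15)&(X>.2)&(X<1.)
    Q=P[g];print("div",len(Q),np.percentile(Q,[0,50,100],axis=0).round(3).tolist())
    for nm,r in dict(valve=(.5,.8,.0,.12),pump=(.45,.75,-.16,-.035),brush=(.4,.75,-.6,-.45),small=(.2,.4,-.4,-.22)).items():
        m=(X>r[0])&(X<r[1])&(Y>r[2])&(Y<r[3])&(Z>.02)&(Z<.3)
        Q=P[m];print(nm,len(Q),Q.min(0).round(3),Q.max(0).round(3),np.median(Q,0).round(3))
E
python3 - <<'E'
import cv2
import numpy as np
for n,s in(("scene",(190,340,170,330)),("top",(155,275,305,435))):
    a=cv2.imread(f"pics/h_{n}.png")[s[0]:s[1],s[2]:s[3]]
    cv2.imwrite(f"pics/hc_{n}.png",cv2.resize(a,None,fx=4,fy=4,interpolation=cv2.INTER_NEAREST))
E
```

```text
scene 0.215 0.262 1060 [ 0.453 -0.387  0.215] [ 0.609 -0.234  0.251]
scene 0.135 0.165 337 [ 0.427 -0.38   0.135] [ 0.608 -0.225  0.165]
scene 0.24 0.26 421 [ 0.454 -0.385  0.24 ] [ 0.608 -0.255  0.251]
pan 429 [0.431 0.209 0.02 ] [0.626 0.454 0.034] ((527.8604736328125, 331.3873291015625), (158.78732299804688, 221.7501983642578), 11.292561531066895)
pan 2406 [0.355 0.159 0.004] [0.735 0.5   0.02 ] ((550.262451171875, 329.9251708984375), (336.4378356933594, 381.70428466796875), 87.27851867675781)
div 1250 [[0.338, -0.019, 0.101], [0.713, -0.012, 0.136], [0.932, -0.003, 0.145]]
valve 997 [0.62  0.042 0.02 ] [0.739 0.117 0.093] [0.685 0.072 0.073]
pump 655 [ 0.563 -0.109  0.02 ] [ 0.657 -0.049  0.108] [ 0.615 -0.083  0.062]
brush 768 [ 0.439 -0.6    0.02 ] [ 0.644 -0.544  0.043] [ 0.559 -0.572  0.03 ]
small 383 [ 0.212 -0.4    0.02 ] [ 0.357 -0.252  0.13 ] [ 0.318 -0.316  0.036]
top 0.215 0.262 657 [ 0.453 -0.382  0.215] [ 0.607 -0.23   0.257]
top 0.135 0.165 300 [ 0.423 -0.376  0.135] [ 0.59  -0.222  0.165]
top 0.24 0.26 360 [ 0.453 -0.382  0.24 ] [ 0.607 -0.234  0.257]
pan 352 [0.432 0.213 0.02 ] [0.624 0.452 0.04 ] ((528.2640380859375, 333.53515625), (157.55694580078125, 216.61245727539062), 11.554486274719238)
pan 3391 [0.351 0.15  0.004] [0.749 0.5   0.02 ] ((550.2522583007812, 325.074462890625), (397.7034606933594, 349.7169494628906), 0.0578823983669281)
div 733 [[0.334, -0.014, 0.1], [0.628, -0.008, 0.138], [0.929, 0.002, 0.15]]
valve 665 [0.5   0.    0.021] [0.78  0.118 0.145] [0.664 0.077 0.084]
pump 421 [ 0.562 -0.105  0.02 ] [ 0.656 -0.047  0.11 ] [ 0.605 -0.076  0.066]
brush 549 [ 0.437 -0.6    0.02 ] [ 0.642 -0.54   0.049] [ 0.545 -0.568  0.033]
small 283 [ 0.213 -0.4    0.02 ] [ 0.357 -0.248  0.139] [ 0.314 -0.325  0.039]
```

View pics/hc_top.png

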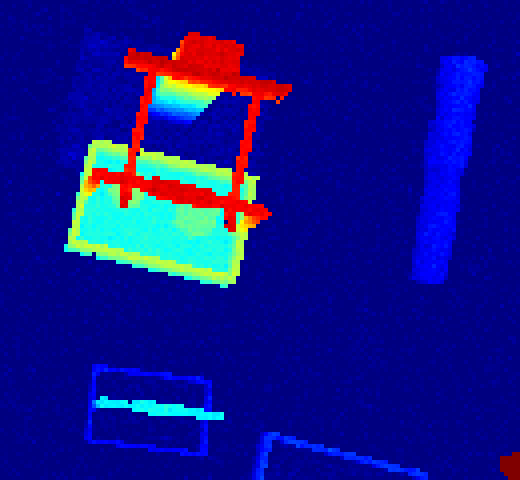

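View pics/hc_scene.png

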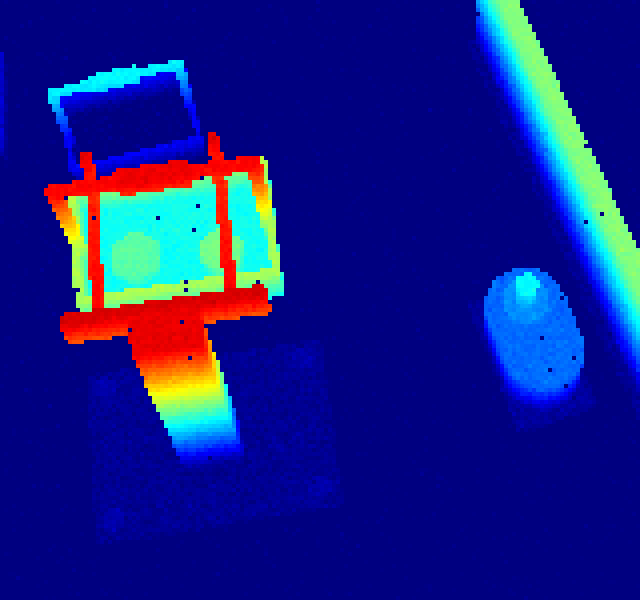

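Both height maps are clear: the bar, its prongs and the cross plate in red, the basket rim in yellow, and the small basket's handle in cyan. Now I'll fit the poses.

```bash
python3 - <<'E'
from h import *
d=pickle.load(open("d0.pkl","rb"))
for n in("scene","top"):
    c=d[n];P=cloud(c);X,Y,Z=P[...,0],P[...,1],P[...,2]
    # basket rim rect
    m=(X>.40)&(X<.57)&(Y>-.42)&(Y<-.2)&(Z>.142)&(Z<.158)
    print(n,"rim",cv2.minAreaRect(P[m][:,:2].astype(np.float32)*1000),np.median(Z[m]).round(4))
    # tall points: find bar by rotation guess
    m=(X>.40)&(X<.60)&(Y>-.42)&(Y<-.2)&(Z>.225)&(Z<.262)
    Q=P[m]
    # bar: yaw grid from rim; use component of points between, robust line fit via RANSAC-like refine
    best=None
    for yaw in np.radians(np.arange(-25,26,.25)):
        ex=np.array([np.cos(yaw),np.sin(yaw)])
        s=Q[:,:2]@ex; h,e=np.histogram(s,bins=np.arange(s.min(),s.max()+.004,.002))
        # strongest 8mm band among s< bar region
        k=np.convolve(h,np.ones(7),'valid'); i=np.argmax(k*(e[:len(k)]<e[0]+.07))
        if best is None or k[i]>best[0]: best=(k[i],yaw,e[i],e[i+7])
    _,yaw,a,b=best
    ex=np.array([np.cos(yaw),np.sin(yaw)]);ey=np.array([-ex[1],ex[0]])
    s=Q[:,:2]@ex;B=Q[(s>a)&(s<b)]
    l=cv2.fitLine(B[:,:2].astype(np.float32),cv2.DIST_HUBER,0,.001,.001).ravel()
    ang=np.degrees(np.arctan2(-l[0],l[1]))%180
    t=B[:,:2]@ey
    cen=ex*(.5*((B[:,:2]@ex).min()+(B[:,:2]@ex).max()))+ey*.5*(t.min()+t.max())
    print("bar yaw",np.degrees(yaw),"line",ang,"len",t.max()-t.min(),"cen",cen.round(4),"thick",np.ptp(B[:,:2]@ex),"z",np.percentile(B[:,2],[50,95]).round(4), "line mid x", (l[2:]@ex).round(4))
    m=(X>.53)&(X<.60)&(Y>-.42)&(Y<-.2)&(Z>.243)&(Z<.256)
    print("plate/top",cv2.minAreaRect(P[m][:,:2].astype(np.float32)*1000))
    m=(X>.2)&(X<.4)&(Y>-.37)&(Y<-.24)&(Z>.05)&(Z<.2)
    print("smallhandle",P[m].min(0).round(3),P[m].max(0).round(3))
    m=(X>.35)&(X<.75)&(Y>.18)&(Y<.48)&(Z>.024)&(Z<.045)
    Q=P[m];print("panrim",cv2.minAreaRect(Q[:,:2].astype(np.float32)*1000),np.median(Q[:,2]))
E
```

```text
scene rim ((481.8780517578125, -303.2651062011719), (142.00961303710938, 88.64903259277344), 78.00239562988281) 0.1465
bar yaw -12.75 line 168.0021 len 0.14108625576584832 cen [ 0.4836 -0.3031] thick 0.013913598184038811 z [0.2369 0.2427] line mid x 0.5397
plate/top ((585.6553955078125, -324.44140625), (128.1455078125, 29.667621612548828), 77.2344970703125)
smallhandle [ 0.309 -0.361  0.051] [ 0.326 -0.255  0.106]
panrim ((528.33544921875, 331.0534362792969), (158.22398376464844, 220.97279357910156), 11.420615196228027) 0.026877230236991068
top rim ((480.89306640625, -299.25799560546875), (142.05715942382812, 92.34574127197266), 78.12413024902344) 0.1495
bar yaw -11.5 line 168.19928 len 0.14028368175679487 cen [ 0.4817 -0.2995] thick 0.013889409479218684 z [0.2399 0.2466] line mid x 0.5315
plate/top ((580.5007934570312, -319.8287658691406), (125.33785247802734, 38.59331130981445), 89.0116195678711)
smallhandle [ 0.311 -0.355  0.055] [ 0.327 -0.251  0.112]
panrim ((528.0877075195312, 333.3443908691406), (157.13504028320312, 216.309326171875), 11.554487228393555) 0.02974758671306743
```

The bar centre comes out near (0.482, -0.301) at z 0.237–0.24 with yaw -12°. The rim measures 142x90, which agrees with the given sizes. The pan is at (0.528, 0.332), yaw 11.5°, 157x218, rim z about 0.029, so it matches too. Next I'll check IK along the whole route before moving.

```bash
cat >> h.py <<'E'
def rot(yaw,flip=0):
    # tool x down, tool y along +-basket x
    s=-1 if flip else 1
    ty=s*np.array([np.cos(yaw),np.sin(yaw),0]);tx=np.array([0,0,-1.]);tz=np.cross(tx,ty)
    return R.from_matrix(np.c_[tx,ty,tz]).as_rotvec()
E
python3 - <<'E'
from h import *
from cell import manip,inverse_kinematics as ik
s=manip.state();print(R.from_rotvec(s["tcp_rot"]).as_matrix().round(2).tolist())
yb,yp=np.radians(-12),np.radians(11.5)
W=[((.482,-.301,.34),yb),((.482,-.301,.216),yb),((.482,-.301,.261),yb),((.384,-.28,.261),yb),((.384,-.28,.32),yb),((.45,0,.32),0),((.528,.332,.32),yp),((.528,.332,.161),yp)]
for f in(0,1):
    for p,y in W:
        q=ik(p,rot(y,f)); print(f,p,None if q is None else np.round(q,2))
E
```

```text
[[-0.0, 0.42, -0.91], [0.0, -0.91, -0.42], [-1.0, -0.0, -0.0]]
0 (0.482, -0.301, 0.34) [-0.6   0.01  1.64 -0.    1.49 -0.39]
0 (0.482, -0.301, 0.216) [-0.6   0.05  1.82 -0.    1.27 -0.39]
0 (0.482, -0.301, 0.261) [-0.6   0.03  1.76 -0.    1.35 -0.39]
0 (0.384, -0.28, 0.261) [-0.68 -0.15  1.94 -0.    1.36 -0.47]
0 (0.384, -0.28, 0.32) [-0.68 -0.17  1.85 -0.    1.47 -0.47]
0 (0.45, 0, 0.32) [-0.06 -0.23  1.89 -0.    1.48 -0.06]
0 (0.528, 0.332, 0.32) [ 0.52  0.12  1.56 -0.    1.46  0.32]
0 (0.528, 0.332, 0.161) [ 0.52  0.2   1.76 -0.    1.18  0.32]
1 (0.482, -0.301, 0.34) None
1 (0.482, -0.301, 0.216) None
1 (0.482, -0.301, 0.261) None
1 (0.384, -0.28, 0.261) None
1 (0.384, -0.28, 0.32) None
1 (0.45, 0, 0.32) None
1 (0.528, 0.332, 0.32) None
1 (0.528, 0.332, 0.161) None
```

All the waypoints are reachable in one branch. I'll move above the grip, pre-shape the fingers and look with the wrist camera.

```bash
python3 - <<'E'
from h import *
from cell import manip,cams
yb=np.radians(-12)
manip.move_linear([.285,-.612,.34],rate=.2)
manip.move_pose([.482,-.301,.33],rot(yb))
manip.set_gripper(.06,40)
s=manip.state();c=cams.capture("wrist")
tool=(s["tool_pos"],s["tcp_rot"])
pickle.dump((c,tool),open("w1.pkl","wb"))
print(s["clock"],s["tool_pos"],s["gripper_width"])
im=c["image"].copy()
for z in [.235]:
    e=np.array([np.cos(yb),np.sin(yb),0]);f=np.array([-e[1],e[0],0])
    for k in(-.066,-.025,0,.025,.066):
        u=proj(c,np.array([.482,-.301,z])+k*f,tool)[0]; cv2.circle(im,tuple(int(a) for a in u),3,(0,0,255),-1)
cv2.imwrite("pics/w1.png",im)
E
```

```text
2.95 [ 0.48195371 -0.30111037  0.32999122] 0.05991847140577738
```

View pics/w1.png

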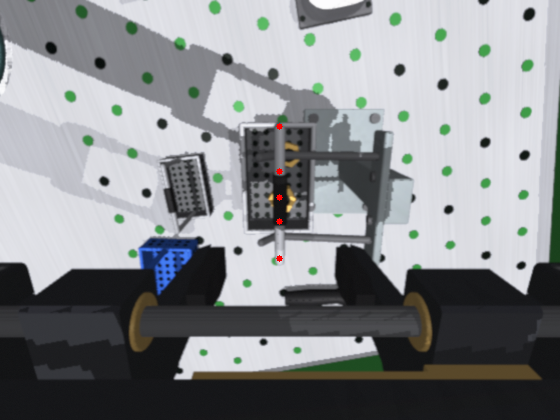

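The predicted red dots lie on the bar at column 279, from row 126 to 258, and the black grip spans about rows 172–222. I'll measure the bar and grip from this view.

```bash
python3 - <<'E'
from h import *
c,tool=pickle.load(open("w1.pkl","rb"))
P=cloud(c,tool);X,Y,Z=P[...,0],P[...,1],P[...,2]
yb=np.radians(-12);e=np.array([np.cos(yb),np.sin(yb)]);f=np.array([-e[1],e[0]])
r=(P[...,:2]-np.array([.482,-.301]))
a,b=r@e,r@f
g=c["image"].max(2)
m=(abs(a)<.02)&(abs(b)<.08)&(Z>.222)&(Z<.26)
bar=m&(abs(b)>.03)&(abs(abs(b)-.042)>.008);grip=m&(abs(b)<.02)
for n,k in(("bar",bar),("grip",grip)):
    print(n,k.sum(),"x",a[k].min().round(4),a[k].max().round(4),"y",b[k].min().round(4),b[k].max().round(4),"z",np.percentile(Z[k],[5,50,95]).round(4))
l=cv2.fitLine(np.c_[a[bar],b[bar]].astype(np.float32),cv2.DIST_HUBER,0,.001,.001).ravel();print(l,np.degrees(np.arctan2(-l[0],l[1])))
dk=m&(g<60);print("dark y",np.percentile(b[dk],[1,99]).round(4),"bar y",b[m].min(),b[m].max())
k=(Z>.143)&(Z<.157)&(abs(a)<.07)&(abs(b)<.09);print("rim",cv2.minAreaRect(np.c_[a[k],b[k]].astype(np.float32)*1000))
E
```

```text
bar 487 x -0.0046 0.0054 y -0.0727 0.0686 z [0.235  0.2382 0.2398]
grip 613 x -0.006 0.0076 y -0.0199 0.0199 z [0.2405 0.2429 0.2441]
[2.3092765e-03 9.9999732e-01 4.8870046e-04 5.6240354e-03] -0.13231191
dark y [-0.0253  0.0436] bar y -0.07272843143001258 0.06861548494145411
rim ((-1.5906639099121094, -2.4632034301757812), (91.98286437988281, 140.75070190429688), 0.10205318033695221)
```

The wrist view agrees to 2 mm or better: bar top at 0.240, so the axis is at 0.235, and yaw -12.1°. Now I'll descend and grip.

```bash
python3 - <<'E'
from h import *
from cell import manip,cams
yb=np.radians(-12.1);e=np.array([np.cos(yb),np.sin(yb)]);f=np.array([-e[1],e[0]])
g=np.array([.482,-.301])+.0006*e-.0015*f
manip.move_linear([*g,.33],rate=.1,rot=rot(yb))
manip.move_linear([*g,.216],rate=.08)
s=manip.state();print("before",s["clock"],s["contact_force"].round(2),s["tool_pos"])
w=manip.set_gripper(0.0,45)
manip.dwell(.2)
s=manip.state();print("closed",s["clock"],s["contact_force"].round(2),s["tool_pos"],s["gripper_width"])
c=cams.capture("wrist");cv2.imwrite("pics/w2.png",c["image"])
E
```

```text
before 4.825 [ 0.23 -0.02 -0.3 ] [ 0.48264898 -0.30287571  0.2167415 ]
closed 5.975 [-0.39 -0.88  0.06] [ 0.48228217 -0.30258853  0.21598275] 0.0006247153726374496
```

View pics/w2.png

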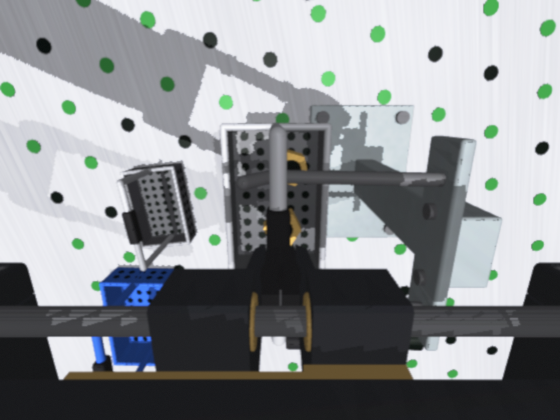

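The gripper reads 0.6 mm, but the grip is 14 mm thick, so it may have closed on nothing. I'll check before lifting.

```bash
python3 - <<'E'
from h import *
from cell import manip,cams
s=manip.state();print(s["clock"],s["gripper_width"])
tool=(s["tool_pos"],s["tcp_rot"]);c=cams.capture("wrist")
pickle.dump((c,tool),open("w2.pkl","wb"))
Rm=R.from_rotvec(tool[1]).as_matrix()
im=c["image"].copy()
for k,col in((0,(0,0,255)),(-.019,(0,255,0)),(-.045,(255,0,0))):
    for zz in(-.009,.009):
        u=proj(c,tool[0]+Rm@np.array([k,0,zz]),tool)[0];print(k,zz,u.round(1));cv2.circle(im,tuple(int(a) for a in u),2,col,-1)
cv2.imwrite("pics/w2b.png",cv2.resize(im[180:400,180:400],None,fx=2.7,fy=2.7))
t=cams.capture("scene");cv2.imwrite("pics/s2.png",cv2.resize(t["image"][150:300,130:330],None,fx=4,fy=4,interpolation=cv2.INTER_CUBIC))
E
```

```text
6.025 0.0005148801637782795
0 -0.009 [278.7 222.1]
0 0.009 [278.8 247.2]
-0.019 -0.009 [278.6 233. ]
-0.019 0.009 [278.6 260.4]
-0.045 -0.009 [278.3 252.3]
-0.045 0.009 [278.4 283.3]
```

View pics/w2b.png

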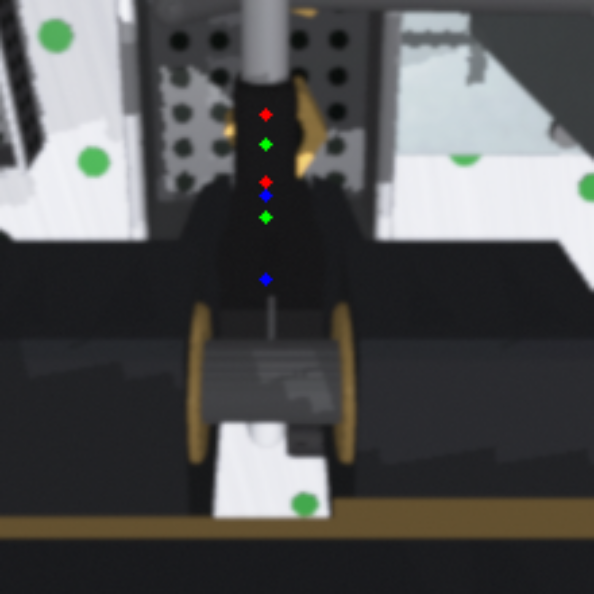

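View pics/s2.png

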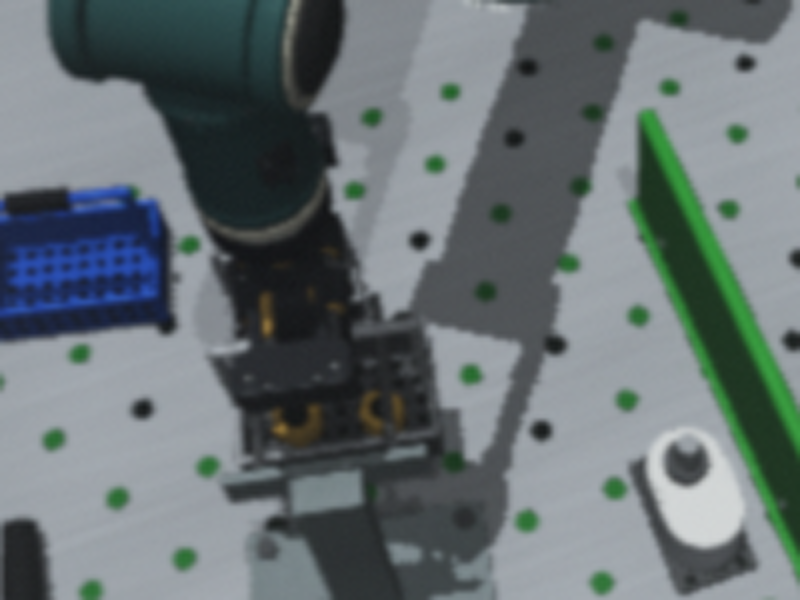

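By the carriage spacing in the pictures, the fingers really are shut to 0 mm. The fingertips also show at row ~247, while the TCP should project to rows 222–247. I'll check where the tips are, using the first wrist depth image in the tool frame.

```bash
python3 - <<'E'
from h import *
d=pickle.load(open("d0.pkl","rb"))
for nm,c in(("w0 open",d["wrist"]),("w1 .06",pickle.load(open("w1.pkl","rb"))[0]),("w2 shut",pickle.load(open("w2.pkl","rb"))[0])):
    P=cloud(c,(np.zeros(3),np.zeros(3)))
    print(nm)
    for v in range(215,300,8):
        row=P[v];ok=np.isfinite(row[:,0])&(row[:,0]<.03)&(row[:,0]>-.12)&(abs(row[:,1])<.07)
        u=np.nonzero(ok)[0]
        if len(u): print(v,"u",u.min(),u.max(),len(u),"x",row[ok,0].min().round(3),row[ok,0].max().round(3),"y",row[ok,1].min().round(3),row[ok,1].max().round(3),"z",np.median(row[ok,2]).round(3))
E
python3 - <<'E'
import cv2,numpy as np
im=cv2.imread("pics/w2.png")[190:320,200:360]
im=np.clip(255*(im/255.)**.4,0,255).astype(np.uint8)
cv2.imwrite("pics/w2g.png",cv2.resize(im,None,fx=4.5,fy=4.5,interpolation=cv2.INTER_CUBIC))
E
```

```text
w0 open
247 u 175 386 50 x -0.041 -0.035 y -0.054 0.057 z -0.009
255 u 164 397 72 x -0.05 -0.037 y -0.057 0.059 z -0.009
263 u 156 405 90 x -0.059 -0.037 y -0.057 0.061 z -0.009
271 u 32 519 248 x -0.108 -0.036 y -0.07 0.07 z -0.033
279 u 16 533 296 x -0.112 -0.039 y -0.07 0.07 z -0.033
287 u 2 549 332 x -0.116 -0.047 y -0.07 0.07 z -0.031
295 u 0 557 361 x -0.12 -0.054 y -0.069 0.07 z -0.03
w1 .06
247 u 201 360 49 x -0.041 -0.035 y -0.041 0.043 z -0.008
255 u 193 368 66 x -0.05 -0.037 y -0.043 0.045 z -0.008
263 u 186 375 82 x -0.058 -0.034 y -0.043 0.046 z -0.008
271 u 68 492 269 x -0.108 -0.036 y -0.06 0.062 z -0.033
279 u 57 503 305 x -0.112 -0.041 y -0.06 0.062 z -0.032
287 u 46 514 337 x -0.117 -0.047 y -0.06 0.062 z -0.032
295 u 35 525 366 x -0.12 -0.054 y -0.06 0.062 z -0.032
w2 shut
215 u 267 290 24 x -0.028 -0.024 y -0.007 0.006 z -0.023
223 u 267 290 24 x -0.028 -0.025 y -0.006 0.006 z -0.018
231 u 267 290 24 x -0.028 -0.025 y -0.007 0.007 z -0.013
239 u 267 290 24 x -0.028 -0.024 y -0.007 0.007 z -0.009
247 u 258 303 46 x -0.041 -0.035 y -0.011 0.013 z -0.008
255 u 252 309 58 x -0.05 -0.045 y -0.013 0.015 z -0.008
263 u 249 312 63 x -0.058 -0.053 y -0.014 0.016 z -0.008
271 u 173 388 215 x -0.108 -0.054 y -0.03 0.032 z -0.033
279 u 167 394 228 x -0.112 -0.055 y -0.03 0.032 z -0.033
287 u 162 399 237 x -0.116 -0.055 y -0.03 0.032 z -0.033
295 u 156 405 249 x -0.12 -0.055 y -0.03 0.032 z -0.033
```

View pics/w2g.png

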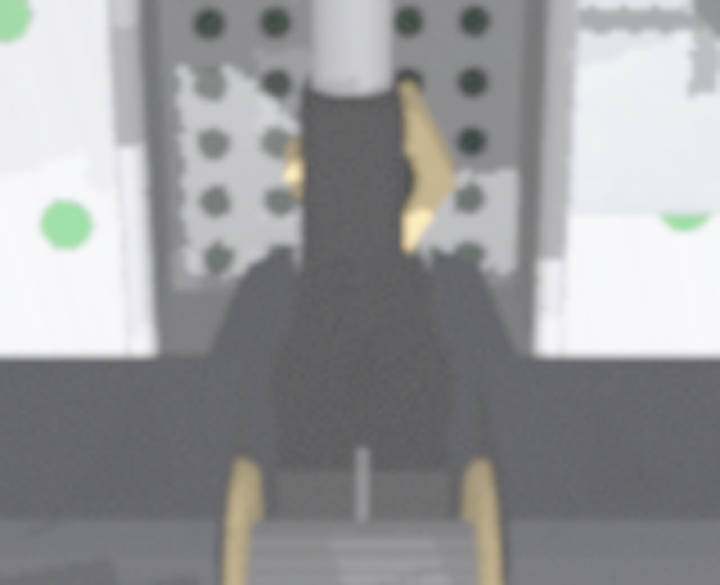

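The depth shows the fingertips end at tool x = -0.035, so they're 35 mm short of the stated TCP. The grip top at x = -0.026 (z about 0.242) sits just below them, so the fingers closed in the air above it. The camera itself is consistent, since it puts the bar top at the right height. I'll reopen, go 35 mm lower and grip again. That's clear either way: rim 0.150, body at least 0.28, plate 0.249.

```bash
python3 - <<'E'
from h import *
from cell import manip,cams
s=manip.state();p=s["tool_pos"]
manip.set_gripper(.06,45)
s=manip.state()
g=np.array([.482,-.301]);yb=np.radians(-12.1);e=np.array([np.cos(yb),np.sin(yb)]);f=np.array([-e[1],e[0]])
g=g+.0006*e-.0015*f
for z in(.2,.181):
    manip.move_linear([*g,z],rate=.06); s=manip.state();print(s["clock"],s["contact_force"].round(2),s["tool_pos"].round(4))
    if np.linalg.norm(s["contact_force"])>6: raise SystemExit("contact")
manip.set_gripper(0.0,45)
manip.dwell(.2)
s=manip.state();print("closed",s["clock"],s["contact_force"].round(2),s["gripper_width"])
c=cams.capture("wrist");im=c["image"];cv2.imwrite("pics/w3.png",im)
a=np.clip(255*(im[170:320,180:380]/255.)**.5,0,255).astype(np.uint8);cv2.imwrite("pics/w3g.png",cv2.resize(a,None,fx=4,fy=4))
pickle.dump((c,(s["tool_pos"],s["tcp_rot"])),open("w3.pkl","wb"))
E
```

```text
7.5167 [ 0.98  0.78 -0.86] [ 0.4817 -0.3022  0.199 ]
7.9833 [ 0.3   0.34 -0.13] [ 0.4819 -0.3023  0.1803]
closed 8.95 [-4.95  0.81  3.86] 0.013678003696015099
```

View pics/w3g.png

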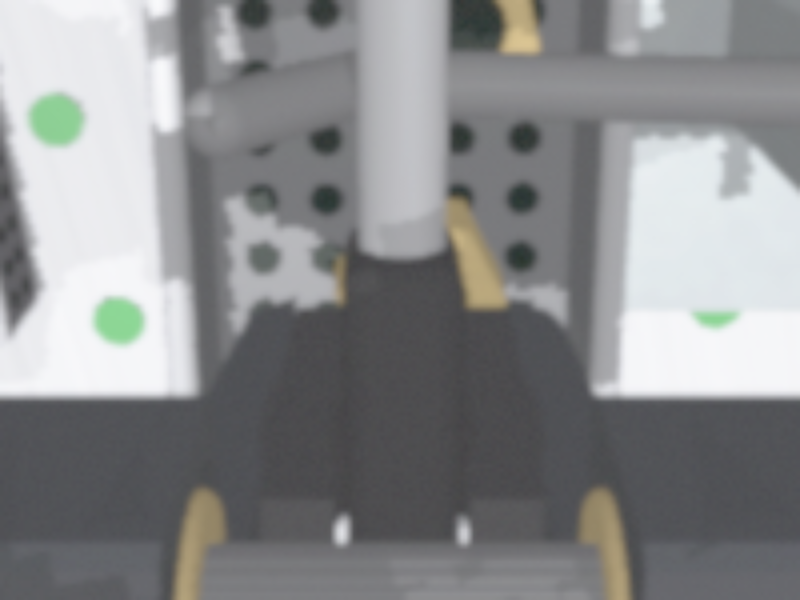

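The width is now 13.7 mm, which matches the 14 mm grip, and the pads straddle it. I'll lift 45 mm with a check partway.

```bash
python3 - <<'E'
from h import *
from cell import manip,cams
p=manip.state()["tool_pos"];g=p[:2]
z0=.181
manip.move_linear([*g,z0+.012],rate=.05);manip.dwell(.2)
s=manip.state();print(s["clock"],s["contact_force"].round(2),s["moment"].round(3),s["gripper_width"],s["tool_pos"].round(4))
manip.move_linear([*g,z0+.045],rate=.06);manip.dwell(.3)
s=manip.state();print(s["clock"],s["contact_force"].round(2),s["moment"].round(3),s["gripper_width"],s["tool_pos"].round(4))
for n in("wrist","scene","top"):
    c=cams.capture(n);pickle.dump((c,(s["tool_pos"],s["tcp_rot"])),open(f"{n}4.pkl","wb"));cv2.imwrite(f"pics/{n}4.png",c["image"])
E
```

```text
9.5917 [ 0.03 -0.43 -4.43] [-0.035 -0.057 -0.016] 0.013245259782930308 [ 0.4816 -0.3024  0.1926]
10.5917 [-0.72 -0.44 -3.91] [-0.068 -0.06   0.062] 0.013762460123746333 [ 0.4815 -0.3024  0.2255]
```

View pics/wrist4.png

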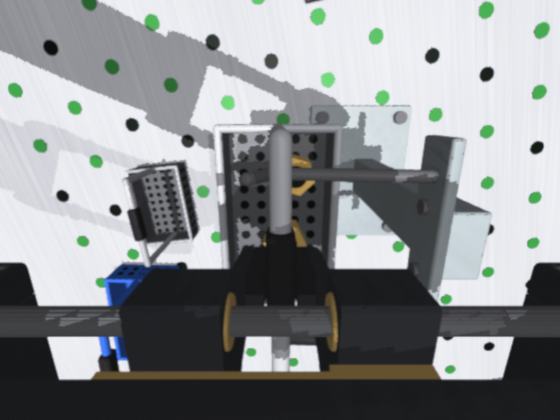

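The load is 3.9 N, about 0.4 kg, so the full weight is in the gripper. Next I'll draw it 100 mm toward the stand's -x and check it's level before going higher.

```bash
python3 - <<'E'
from h import *
from cell import manip,cams
yb=np.radians(-12.1);e=np.array([np.cos(yb),np.sin(yb)]);f=np.array([-e[1],e[0]])
p=manip.state()["tool_pos"];g=p[:2]-.1*e
manip.move_linear([*g,.226],rate=.1);manip.dwell(.2)
s=manip.state();print(s["clock"],s["contact_force"].round(2),s["gripper_width"],s["tool_pos"].round(4))
for n in("wrist","scene"):
    c=cams.capture(n);pickle.dump((c,(s["tool_pos"],s["tcp_rot"])),open(f"{n}5.pkl","wb"));cv2.imwrite(f"pics/{n}5.png",c["image"])
    P=cloud(c,(s["tool_pos"],s["tcp_rot"]));r=P[...,:2]-s["tool_pos"][:2];a,b=r@e,r@f;Z=P[...,2]
    for nm,m in(("bar+",(abs(a)<.012)&(b>.03)&(b<.075)&(Z>.25)&(Z<.3)),("bar-",(abs(a)<.012)&(b<-.03)&(b>-.075)&(Z>.25)&(Z<.3)),("rim x+",(abs(a-.043)<.01)&(abs(b)<.075)&(Z>.17)&(Z<.21)),("rim x-",(abs(a+.043)<.01)&(abs(b)<.075)&(Z>.17)&(Z<.21)),("rim y+",(abs(a)<.05)&(abs(b-.068)<.007)&(Z>.17)&(Z<.21)),("rim y-",(abs(a)<.05)&(abs(b+.068)<.007)&(Z>.17)&(Z<.21))):
        if m.sum()>5: print(n,nm,m.sum(),"a",np.median(a[m]).round(4),"b",np.median(b[m]).round(4),"z",np.percentile(Z[m],[50,90]).round(4))
E
```

```text
12.0917 [ 1.18 -0.26 -5.07] 0.013508749202436646 [ 0.3843 -0.2815  0.2259]
wrist bar+ 2059 a 0.0008 b 0.0515 z [0.283  0.2842]
wrist bar- 618 a 0.0014 b -0.0432 z [0.2831 0.2841]
wrist rim x+ 1709 a 0.0407 b 0.0212 z [0.1931 0.1944]
wrist rim x- 1727 a -0.0417 b 0.021 z [0.1947 0.196 ]
wrist rim y+ 1158 a -0.0038 b 0.0675 z [0.1943 0.1957]
scene bar+ 75 a 0.0037 b 0.0559 z [0.2794 0.2836]
scene bar- 57 a 0.0039 b -0.0622 z [0.2784 0.2827]
scene rim x+ 249 a 0.0436 b -0.0015 z [0.1865 0.1937]
scene rim x- 89 a -0.042 b 0.0335 z [0.1889 0.1957]
scene rim y+ 65 a 0.0155 b 0.0673 z [0.1923 0.1988]
scene rim y- 87 a 0.0087 b -0.0668 z [0.1914 0.1969]
```

View pics/wrist5.png

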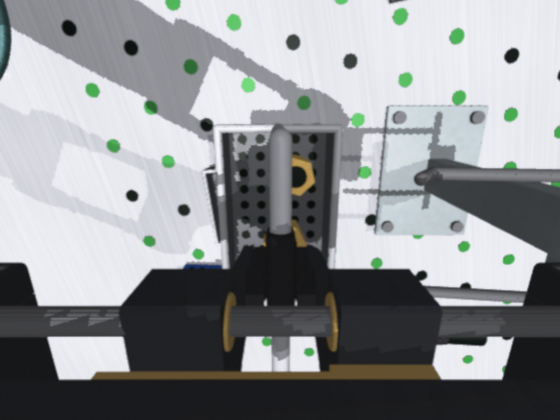

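View pics/scene5.png

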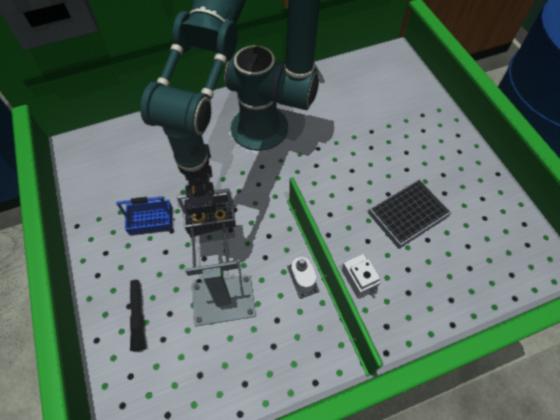

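The basket is clear of the hook, and the bar is level along y. The rim's x+ edge reads 1.6 mm lower than its x- edge, a tilt of about 1°, which I'll recheck over the pan. Both nuts are inside. Next I'll raise it to about 0.2 m underside and carry it over the divider.

```bash
python3 - <<'E'
from h import *
from cell import manip,cams
yb=np.radians(-12.1);yp=np.radians(11.5)
p=manip.state()["tool_pos"]
manip.move_linear([p[0],p[1],.285],rate=.1)
manip.move_linear([.528,.332,.285],rate=.14,rot=rot(yp))
manip.dwell(.4)
s=manip.state();print(s["clock"],s["contact_force"].round(2),s["gripper_width"],s["tool_pos"].round(4))
for n in("wrist","scene","top"):
    c=cams.capture(n);pickle.dump((c,(s["tool_pos"],s["tcp_rot"])),open(f"{n}6.pkl","wb"));cv2.imwrite(f"pics/{n}6.png",c["image"])
E
```

```text
17.9833 [-0.38  0.03 -4.77] 0.01306186708427578 [0.528 0.332 0.285]
```

View pics/wrist6.png

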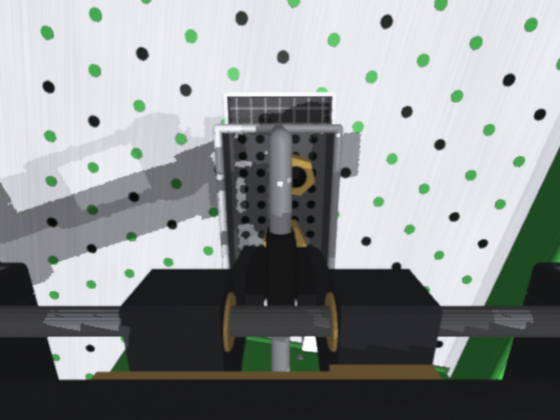

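View pics/scene6.png

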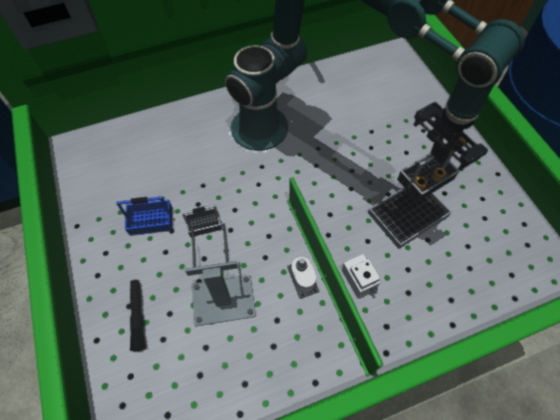

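It's over the pan with both nuts inside, and nothing on the deck has moved. Before lowering, I'll measure the basket's offset, yaw and tilt in the tool frame, with the earlier hanging view (w1) as the reference for level.

```bash
python3 - <<'E'
from h import *
def pl(P,c0,yaw,zr,nm):
    e=np.array([np.cos(yaw),np.sin(yaw)]);f=np.array([-e[1],e[0]])
    r=P[...,:2]-c0;a,b=r@e,r@f;Z=P[...,2]
    m=(abs(a)<.06)&(abs(b)<.085)&(abs(Z-zr)<.006)&((abs(abs(a)-.043)<.006)|(abs(abs(b)-.068)<.006))
    A=np.c_[a[m],b[m],np.ones(m.sum())];z=Z[m]
    x=np.linalg.lstsq(A,z,rcond=None)[0];k=abs(A@x-z)<.002;x=np.linalg.lstsq(A[k],z[k],rcond=None)[0]
    print(nm,m.sum(),"tilt deg da,db",np.degrees(x[:2]).round(2),"z0",x[2].round(4),"a",np.percentile(a[m],[.5,99.5]).round(4),"b",np.percentile(b[m],[.5,99.5]).round(4))
    # side edges yaw: x- and x+ wall lines
    for sg in(-1,1):
        k=m&(abs(a*sg-.043)<.006)&(abs(b)<.06)
        if k.sum()>30:
            l=cv2.fitLine(np.c_[a[k],b[k]].astype(np.float32),cv2.DIST_HUBER,0,.001,.001).ravel();print("   side",sg,k.sum(),"yawerr",np.degrees(np.arctan(-l[0]/l[1])).round(2),"a0",np.median(a[k]).round(4))
    k=m&(b>.06);
    if k.sum(): print("   y+ outer",np.percentile(b[k],[50,98]).round(4))
    k=(abs(a)<.012)&(abs(b)>.03)&(abs(b)<.085)&(abs(Z-zr-.09)<.012)
    print("   bar a",np.median(a[k]).round(4),"b",b[k].min().round(4),b[k].max().round(4))
c,t=pickle.load(open("w1.pkl","rb"));pl(cloud(c,t),np.array([.482,-.301]),np.radians(-12.1),.15,"w1 hung")
c,t=pickle.load(open("wrist5.pkl","rb"));pl(cloud(c,t),t[0][:2],np.radians(-12.1),.194,"w5")
c,t=pickle.load(open("wrist6.pkl","rb"));pl(cloud(c,t),t[0][:2],np.radians(11.5),.285-.032,"w6")
for n in("top","scene"):
    c,t=pickle.load(open(n+"6.pkl","rb"));pl(cloud(c),t[0][:2],np.radians(11.5),.285-.032,n+"6")
# pan from wrist: visible far short side at z=.03
c,t=pickle.load(open("wrist6.pkl","rb"));P=cloud(c,t)
yp=np.radians(11.5);e=np.array([np.cos(yp),np.sin(yp)]);f=np.array([-e[1],e[0]])
r=P[...,:2]-np.array([.528,.332]);a,b=r@e,r@f;Z=P[...,2]
m=(abs(Z-.03)<.006)&(abs(a)<.1)&(b>.06)&(b<.13)
print("pan a",np.percentile(a[m],[1,99]).round(4),"b",np.percentile(b[m],[1,99]).round(4),np.median(Z[m]))
Rm=R.from_rotvec(t[1]).as_matrix();print(Rm[:,0].round(4))
E
```

```text
w1 hung 1529 tilt deg da,db [-1.55  0.05] z0 0.1495 a [-0.0474  0.0442] b [-0.0719  0.0678]
   side -1 455 yawerr 0.22 a0 -0.0443
   side 1 414 yawerr 0.14 a0 0.041
   y+ outer [0.0655 0.0678]
   bar a -0.0001 b -0.0727 0.0686
w5 3222 tilt deg da,db [-1.07 -0.02] z0 0.1943 a [-0.0461  0.0454] b [-0.0411  0.0702]
   side -1 1041 yawerr 0.1 a0 -0.0427
   side 1 1027 yawerr 0.11 a0 0.0421
   y+ outer [0.0675 0.0702]
   bar a 0.0009 b -0.0574 0.0703
w6 3219 tilt deg da,db [-1.02 -0.01] z0 0.2534 a [-0.0465  0.0449] b [-0.0413  0.0699]
   side -1 1044 yawerr 0.09 a0 -0.0432
   side 1 1033 yawerr 0.07 a0 0.0416
   y+ outer [0.0672 0.0699]
   bar a 0.0004 b -0.0571 0.0701
top6 151 tilt deg da,db [-0.55 -0.71] z0 0.2527 a [-0.0467  0.0455] b [-0.07    0.0657]
   side -1 42 yawerr 0.78 a0 -0.0443
   side 1 47 yawerr 0.73 a0 0.0414
   y+ outer [0.0655 0.0664]
   bar a 0.0001 b -0.07 -0.0309
scene6 273 tilt deg da,db [-0.82 -0.08] z0 0.2513 a [-0.0469  0.0459] b [-0.073   0.0701]
   side -1 67 yawerr -0.1 a0 -0.0433
   side 1 80 yawerr 0.02 a0 0.0432
   y+ outer [0.0658 0.0702]
   bar a 0.0022 b -0.0729 -0.0304
pan a [-0.0779  0.0774] b [0.0662 0.1063] 0.029360448014098067
[-0.e+00  1.e-04 -1.e+00]
```

The wrist, top and scene cameras give tilts of -1.0°, -0.6° and -0.8°, so about 0.9° is real (x+ side low). It fits the rim sitting about 1.2 mm off the bar. Offsets and yaw are within about 1 mm and 0.1°. The pan in the wrist view centres at about (0.528, 0.331). I'll take out the tilt with the wrist and lower.

```bash
python3 - <<'E'
from h import *
from cell import manip,cams
yp=np.radians(11.5);e=np.array([np.cos(yp),np.sin(yp),0]);f=np.array([-e[1],e[0],0])
C=R.from_rotvec(f*np.radians(-.9))
ro=(C*R.from_rotvec(rot(yp))).as_rotvec()
goal=np.array([.5283,.3312,0])
off=C.apply(np.array([0,0,.0535])+.0004*e)
def tcp(under): return goal+np.array([0,0,under+.130])-off
manip.move_linear(tcp(.15),rate=.08,rot=ro)
manip.move_linear(tcp(.07),rate=.06)
manip.move_linear(tcp(.05),rate=.03)
manip.dwell(.5)
s=manip.state();print(s["clock"],s["contact_force"].round(2),s["gripper_width"],s["tool_pos"].round(4),tcp(.05).round(4))
for n in("wrist","scene","top"):
    c=cams.capture(n);pickle.dump((c,(s["tool_pos"],s["tcp_rot"])),open(f"{n}7.pkl","wb"));cv2.imwrite(f"pics/{n}7.png",c["image"])
    P=cloud(c,(s["tool_pos"],s["tcp_rot"]))
    r=P-goal;a,b,Z=r@e,r@f,P[...,2]
    m=(abs(a)<.06)&(abs(b)<.085)&(abs(Z-.095)<.006)&((abs(abs(a)-.043)<.006)|(abs(abs(b)-.068)<.006))
    A=np.c_[a[m],b[m],np.ones(m.sum())];z=Z[m]
    x=np.linalg.lstsq(A,z,rcond=None)[0];k=abs(A@x-z)<.002;x=np.linalg.lstsq(A[k],z[k],rcond=None)[0]
    print(n,m.sum(),"tilt",np.degrees(x[:2]).round(2),"rim z",x[2].round(4),"a",np.percentile(a[m],[.5,99.5]).round(4),"b",np.percentile(b[m],[.5,99.5]).round(4))
    k=(abs(Z-.03)<.006)&(abs(a)<.1)&(abs(b)<.13)&((abs(a)>.066)|(abs(b)>.095))
    print("  pan",k.sum(),"a",np.percentile(a[k],[1,99]).round(4),"b",np.percentile(b[k],[1,99]).round(4),"z",np.percentile(Z[k],[50,90]).round(4))
E
```

```text
21.8167 [-0.36  0.13 -3.77] 0.013577403324317725 [0.5287 0.3313 0.1266] [0.5287 0.3313 0.1265]
wrist 3221 tilt [-0.16 -0.01] rim z 0.0949 a [-0.0457  0.0458] b [-0.0415  0.0699]
  pan 3026 a [-0.0781  0.0776] b [-0.0754  0.1079] z [0.0292 0.0302]
scene 180 tilt [0.19 0.01] rim z 0.0931 a [-0.0456  0.0465] b [-0.0729  0.0682]
  pan 242 a [-0.0785  0.079 ] b [-0.11    0.1089] z [0.0274 0.0304]
top 115 tilt [0.64 0.41] rim z 0.0953 a [-0.0454  0.0461] b [-0.0694  0.0078]
  pan 147 a [-0.0778  0.0784] b [-0.1056  0.1093] z [0.0293 0.0342]
```

View pics/wrist7.png

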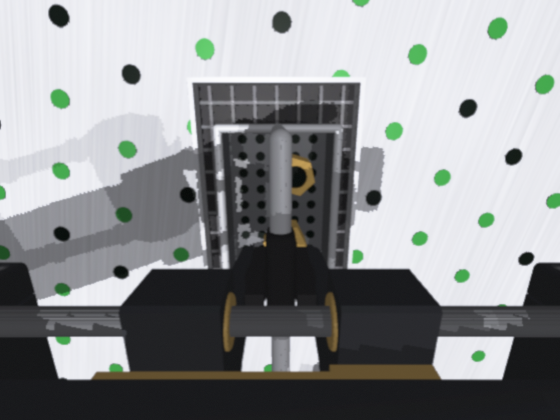

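View pics/scene7.png

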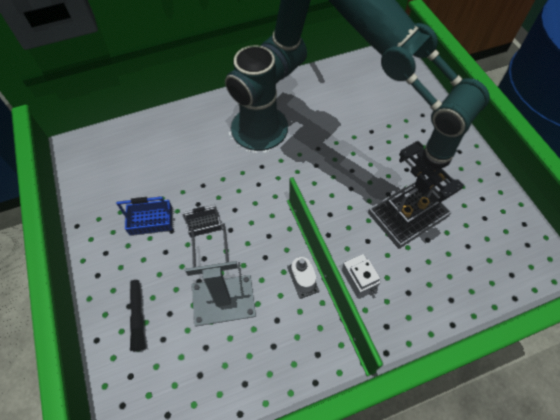

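View pics/top7.png

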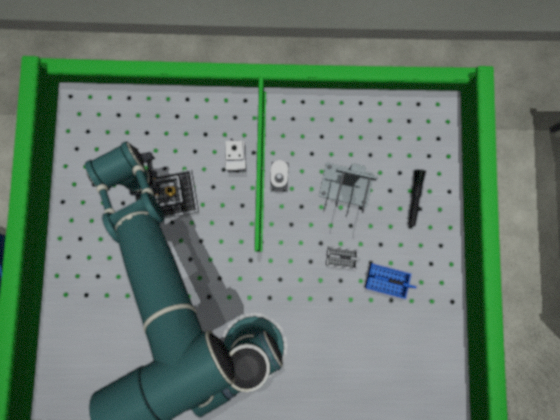

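The basket is centred to about 1 mm, tilted no more than about 0.2° by the two better views, and its underside is at about 0.050 m. Both nuts are in, and the force is just the load. The bystanders are in the same places in the scene and top views as at the start. I'm handing it in.

```bash
python3 - <<'E'
from cell import manip,order
s=manip.state();print(s["clock"],abs(s["joint_velocities"]).max(),s["gripper_width"])
print(order.close_job())
E
```

```text
21.9667 0.0018102479600824307 0.0135554743700886
the job is handed in; nothing more can be done
None
```

I took the larger steel basket off the double hook, carried it over the divider and handed the job in at about 22 s. The gripper is still holding it over the drip pan with both nuts inside.

**How it went:** My first grip closed on nothing (0.6 mm opening), because the fingertips end about 35 mm short of the stated TCP. I reopened, went 35 mm lower and gripped again at 13.7 mm, which matches the 14 mm grip. I then lifted 45 mm, drew the basket back 100 mm and crossed the divider with about 6 cm of clearance. Over the pan I took out a tilt of about 0.9° with the wrist.

**Last checks:**
- **Height:** the wrist and top views put the basket's rim at 0.095 m, so its underside is at about 0.050 m, 2 cm above the pan's rim. The scene view reads 2 mm lower.
- **Position:** it is centred in the pan to about 1–2 mm. Before lowering, the wrist view showed its sides within about 0.1° of the pan's yaw.
- **Level:** the wrist and scene views show a tilt of at most 0.2°. The top view disagrees at 0.4–0.6°, but the arm hid part of the basket there, so I gave it less weight.
- **Contact:** the only force on the tool was the load, about 3.8 N, so the basket is touching nothing.
- **Bystanders:** by eye in the scene and top views, the valve block, gear pump and brush have not moved.

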